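Offer up a window hinge leaf to the jamb and hold it for the pin

ROBOT

A 6-joint arm with a two-finger parallel gripper is mounted at the origin on the work surface. World frame = base frame: x ahead of the robot, y to its left, z up, the work surface at z = 0. Lengths are in m, angles in rad, forces in N, time in s.
With the tool pointing down it reaches from about 0.375 to 0.9 m from the base axis. Payload 3.1 kg.
Tool frame: the origin (TCP) lies midway between the tips of the shut fingers; the grasp point (between the pads) lies ctrl.grip_point_offset behind it (ctrl.grip_point_offset is the distance from the TCP to the grasp point, in m); z points along the fingers, y is the line along which they close (so a half turn about z gives the same grasp; the last joint's range is limited). The gripper opens to 87 mm and grips with 3 to 60 N. Pads are 19 mm wide; open, the fingers measure 117 mm over their backs; the gripper's body (75 mm by 190 mm) begins 51 mm behind the grasp point.
Start: joints at [0.98, 0.527, 1.433, -0, 1.181, -0.178], TCP at [0.251, 0.572, 0.223] pointing down, gripper open.
Joint ranges: [-3.08, 3.08], [-0.75, 2.2], [0.22, 2.44], [-1.43, 4.57], [0, 2.65], [-2.85, 2.85]. Speed limits (rad/s): [2.79, 2.79, 3.14, 3.14, 3.14, 3.14].

INTERFACE

Orientations are given as a rotation vector (axis times angle).
In Python, from cell import ctrl gives the robot as it stands. Calls block until the motion is done:
- ctrl.move_ptp(position, orientation): joint-space move of the TCP to a pose.
- ctrl.line_to(position, feed=0.15, attitude=None): straight line of the TCP; attitude=None keeps the orientation; feed is the mean speed in m/s.
- ctrl.move_joints(angles): joint-space move.
- ctrl.move_gripper(opening): opening from 0.0 (shut) to 1.0 (fully open); the grip force is fixed at half the most; returns when the fingers have stopped.
- ctrl.wait(seconds).
- ctrl.inverse_kinematics(position, orientation): joint angles nearest the present ones, or None.
- ctrl.snapshot(name): name is "scene" or "top" or "wrist"; returns a dict with "frame" (384x512x3 uint8, red, green, blue), "intrinsics" (3x3 intrinsics, pixels), "R" (3x3) and "t" (3): a world point X has camera coordinates R X + t. Camera axes: x right, y down, z forward; pixel columns grow to the right and rows downward; lengths in m; the calibration is good to about 2 mm. A picture is of the moment at which its call begins. There is no depth.
A pose or a line that the arm cannot do raises ctrl.IKError and nothing moves.
- ctrl.sign_off(): hands the job in; it is judged then, once.
Trained networks look in the newest picture that a camera, given by its name, has taken for a name from the list of things; names that differ only in an ending like _2 or _b are one class to them, and where a whole thing is asked for, a point or a joint stands for the part that bears it (a point fixed in the world has none). Each returns a list of dicts, best first, with "conf" (0 to 1); they miss things now and then, are a little off and sometimes report something else, mostly with a low value. They report only what shows in the picture. A call takes as long as a camera call. They do not tell look-alikes from the thing itself.
- ctrl.boxes_of(label, camera): "extent" ([left, top, right, bottom] in pixels, round what is visible of it).
- ctrl.regions_of(label, camera): "mask" (384x512 bool, what is visible of it) and "extent" ([left, top, right, bottom] in pixels, round what is visible of it).
Readings, each from a call of its own:
- ctrl.read_clock(): time.
- ctrl.read_joints(): joint angles.
- ctrl.read_joint_vel(): joint speeds.
- ctrl.read_effort(): joint torques, N m.
- ctrl.read_tool_pos(): TCP position.
- ctrl.read_eef_rot(): TCP orientation.
- ctrl.read_wrist_force(): force on the tool from outside, world axes, zero at the start.
- ctrl.read_ft_torque(): the same for the moment, N m.
- ctrl.read_finger_gap(): opening from 0.0 (shut) to 1.0 (fully open).
- ctrl.read_gripper_force(): force on a finger pad.
Only numpy, scipy, OpenCV 4.12 (cv2) and the standard library are available. Lean on these libraries where they do the work, as an engineer would, in place of code of your own. Each camera call takes 0.05 s, during which the arm holds its last target. There are 200 camera calls.

TASK

Take the loose brass hinge leaf out of the slotted rack, turn it round so that its bright countersunk face looks the same way as the countersunk face of the leaf on the jamb block, and bring its knuckle into the gap between the two jamb knuckles so that the holes line up and the hinge lies open flat, upright, with the pin able to drop straight through. Finish while still holding the leaf there in the gripper, at rest and carried by the gripper alone, not resting on or pressing against the jamb; do not let go. Leave the pin and its block, the tape roll and the spray bottle where they are.

Things in the scene. Friction and masses are not known exactly. Their poses are not given: they have to be found in the camera images.
- leaf: Loose brass hinge leaf, 0.3-0.45 kg, upright in the rack's middle slot. Plate 8 mm thick, 70 wide, 108 high. Origin: centre of the plate's lower edge. x points out of the bright face with 3 dark screw holes (other face black), y along the width away from the knuckle, z up. Bore axis at x 0, y -48 mm. Centre of mass near y -6, z 54. Starts turned about 155 deg from the jamb's frame.
- leaf_bore_top (a point): Centre of the upper mouth of the bore in the loose leaf's one knuckle, at leaf frame 0, -48, 71 mm. The knuckle is a tube 20 mm outside, 10 mm bore, 34 mm long (leaf z 37 to 71), joined to the plate's edge by an 8 mm thick web.
- leaf_bore_bottom (a point): Centre of the lower mouth of that bore, at leaf frame 0, -48, 37 mm.
- leaf_free_edge (a point): Mid height of the loose leaf's upright edge farther from the knuckle, at leaf frame 0, 35, 54 mm.
- jamb: Fixed wooden jamb block with a brass leaf. Origin on the bench below the upright pin axis; x points out of its leaf's countersunk face, y to the free side where the loose leaf goes, z up. In mm: wood x -64 to -4, y -91 to -16, top z 190; foot x -99 to 31, y -114 to 7, 20 high; leaf plate x -4 to 4, y -73 to -13, z 70 to 178. Matched, the loose leaf's axes are parallel to these.
- jamb_bore (a point): Point on the pin axis in the middle of the gap between the two jamb knuckles (20 mm outside, 10 mm bore; z 70 to 103 and 145 to 178 mm), 124 mm above the bench. The middle of the loose knuckle belongs here, with 4 mm of air above and below; the leaf's lower edge is then 70 mm above the bench. The gap is open to +y, +x and -x of the jamb.
- rack: Fixed wooden rack, base 136 x 110 x 12 mm, three slots along its y, 11 mm wide, 25 deep (slat tops 37 mm above the bench). Origin on the bench below the middle slot's centre, where the loose leaf stands: its lower edge 12 mm, its top 120 mm above the bench. Bits of coloured glass, up to 62 mm high, are fixed in the outer slots 45 mm to either side.
- pin_block: Bystander: dark wooden block 60 x 60 x 35 mm holding the hinge pin upright; origin under its centre.
- pin: Bystander: steel hinge pin, 6 mm thick, 120 mm long with an 11 mm head, standing in the block with its head 125 mm above the bench; origin at its lower end. A person will drop it in afterwards.
- tape: Bystander: roll of blue masking tape lying flat, 100 mm across, 25 mm high; origin under its centre.
- spray: Bystander: bottle with a red cap, 70 mm across, 160 mm high; origin under its centre.
There are look-alikes about, which are no part of the job. Of the things shaped like the jamb, the wooden one is meant.

How it is judged:
On the way:
1. the leaf is lifted clear of the rack's slot in the gripper (z of leaf in the frame of rack above 0.045 m and contact force between the fingers and leaf above 2 N), for 0.2 s.
At the end, for the whole second after the job is handed in: Leaf gripped (over 2 N), at rest, upright within 0.1 rad, countersunk faces the same way and flat within 0.2 rad; both bore mouths within 4 mm of the pin axis, knuckle central within 4.5 mm; under 2.5 N between leaf and jamb; pin, block, tape, bottle within 30 mm of their starts (horizontal distance between each of leaf_bore_top, leaf_bore_bottom and jamb_bore below 0.004 m and z of leaf_bore_top in the frame of jamb_bore between 0.0125 and 0.0215 m and angle between leaf's own z axis and vertical below 0.1 rad and angle between the x axis of leaf and the x axis of jamb, either way round below 0.2 rad and y of leaf_free_edge in the frame of jamb above 0.07 m and contact force between the fingers and leaf above 2 N and contact force between leaf and jamb below 2.5 N and linear speed of leaf below 0.02 m/s and distance of each of pin_block, pin, tape, spray from where it was at the start of the episode below 0.03 m); the arm keeps its last pose, push and grip.
It fails at once if the pin block is shifted more than 30 mm or knocked over (distance of pin_block from where it was at the start of the episode above 0.03 m or angle between pin_block's own z axis and vertical above 0.5 rad).
It fails at once if the hinge pin is shifted more than 30 mm or knocked over (distance of pin from where it was at the start of the episode above 0.03 m or angle between pin's own z axis and vertical above 0.5 rad).
It fails at once if the tape roll is shifted more than 30 mm or knocked over (distance of tape from where it was at the start of the episode above 0.03 m or angle between tape's own z axis and vertical above 0.5 rad).
It fails at once if the spray bottle is shifted more than 30 mm or knocked over (distance of spray from where it was at the start of the episode above 0.03 m or angle between spray's own z axis and vertical above 0.5 rad).
It also fails if it takes over 45 s, if anything falls off the work surface, if the arm or the gripper's body presses on something with over 40 N, if the wrist force passes 120 N, or if a joint passes its speed limit or range.

## Working session

There is one attempt and no reset: what is moved stays moved. The work goes in short steps, each a Python script; the robot and the scene stay as the last script left them, time stands still between calls to the robot, and variables do not carry over. Pictures are saved under pics/ and viewed, at most 10 in all, crops included, and the job is handed in when it is done.

```bash
mkdir -p pics; ls; python3 - <<'E'
from cell import ctrl
import cv2,numpy as np,pickle
d={}
ims=[]
for c in("scene","top"):
    s=ctrl.snapshot(c); d[c]=s; cv2.imwrite(f"pics/{c}.png",cv2.cvtColor(s["frame"],cv2.COLOR_RGB2BGR))
    C=-s["R"].T@s["t"]; print(c,C.round(3),s["R"].round(2).tolist(),s["intrinsics"][0,0])
    for l in("leaf","jamb","rack","pin_block","pin","tape","spray","leaf_bore_top","jamb_bore"):
        print(l,[(round(b["conf"],2),np.round(b["extent"]).tolist()) for b in ctrl.boxes_of(l,c)][:4])
pickle.dump(d,open("s0.pkl","wb"))
print(ctrl.grip_point_offset,ctrl.read_clock(),ctrl.read_eef_rot())
E
```

```text
pics
scene [0.998 0.596 0.636] [[-0.75, 0.66, 0.01], [0.38, 0.45, -0.81], [-0.54, -0.61, -0.59]] 349.0949144670457
leaf [(0.75, [191.0, 156.0, 222.0, 183.0])]
jamb [(0.87, [353.0, 153.0, 418.0, 240.0]), (0.85, [259.0, 157.0, 318.0, 244.0]), (0.73, [231.0, 105.0, 274.0, 170.0]), (0.58, [313.0, 227.0, 394.0, 339.0])]
rack [(0.94, [186.0, 166.0, 223.0, 204.0])]
pin_block [(0.92, [170.0, 236.0, 203.0, 266.0])]
pin [(0.67, [178.0, 216.0, 184.0, 244.0])]
tape [(0.61, [116.0, 164.0, 144.0, 188.0])]
spray [(0.95, [260.0, 279.0, 300.0, 356.0])]
leaf_bore_top [(0.77, [190.0, 153.0, 219.0, 181.0])]
jamb_bore [(0.98, [314.0, 225.0, 398.0, 342.0]), (0.93, [232.0, 105.0, 272.0, 170.0]), (0.7, [352.0, 154.0, 417.0, 241.0]), (0.62, [256.0, 154.0, 317.0, 243.0])]
top [0.402 0.005 1.223] [[-0.02, -1.0, -0.0], [-1.0, 0.02, -0.07], [0.07, -0.0, -1.0]] 376.1440611826732
leaf [(0.59, [126.0, 107.0, 163.0, 139.0])]
jamb [(0.9, [136.0, 235.0, 203.0, 292.0]), (0.78, [293.0, 216.0, 352.0, 272.0]), (0.77, [192.0, 181.0, 246.0, 227.0]), (0.74, [96.0, 153.0, 161.0, 198.0])]
rack [(0.95, [286.0, 147.0, 335.0, 203.0]), (0.5, [297.0, 165.0, 326.0, 187.0])]
pin_block [(0.54, [237.0, 106.0, 256.0, 126.0])]
pin []
tape [(0.65, [354.0, 109.0, 388.0, 143.0])]
spray [(0.75, [129.0, 106.0, 167.0, 138.0]), (0.42, [298.0, 163.0, 322.0, 185.0])]
leaf_bore_top []
jamb_bore [(0.94, [194.0, 179.0, 244.0, 228.0]), (0.86, [96.0, 153.0, 163.0, 200.0]), (0.56, [139.0, 239.0, 203.0, 288.0]), (0.55, [298.0, 218.0, 351.0, 270.0])]
0.0187 1.0 [ 6.43813121e-01  3.07488718e+00 -2.36240019e-05]
```

View pics/scene.png

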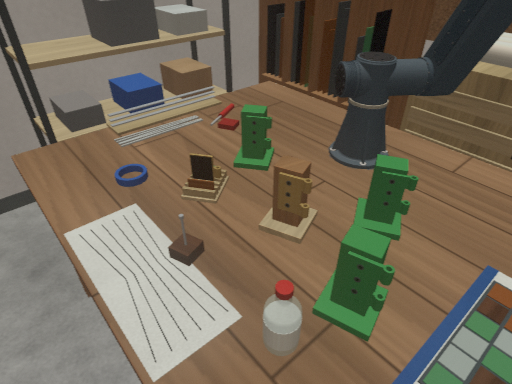

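View pics/top.png

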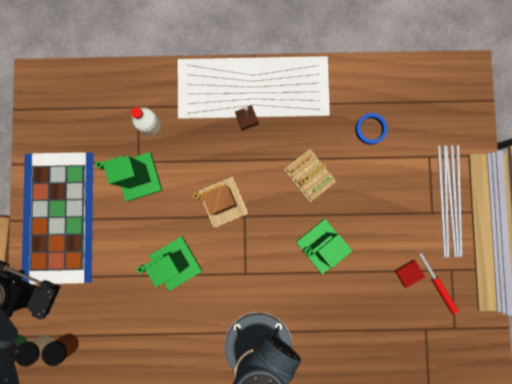

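The wooden jamb is at top-view (220,203), with its knuckle at (197,197). The leaf stands in the rack at (310,175), black face toward the scene camera. Next, wrist looks at both.

```bash
cat > h.py <<'E'
from cell import ctrl
import cv2,numpy as np
from scipy.spatial.transform import Rotation as Ro
from scipy.optimize import least_squares
def onz(s,uv,z):
    d=s["R"].T@np.linalg.inv(s["intrinsics"])@[uv[0],uv[1],1]; C=-s["R"].T@s["t"]
    return C+d*(z-C[2])/d[2]
def proj(s,P):
    c=np.atleast_2d(P)@s["R"].T+s["t"]; p=c@s["intrinsics"].T; return p[:,:2]/p[:,2:]
def down(yaw): # tool y at angle yaw in the world, z down
    y=np.array([np.cos(yaw),np.sin(yaw),0]); z=np.array([0,0,-1.]); return Ro.from_matrix(np.c_[np.cross(y,z),y,z]).as_rotvec()
def body(xy,yaw,P,z0=0):
    P=np.atleast_2d(P); c,s=np.cos(yaw),np.sin(yaw)
    return np.c_[xy[0]+c*P[:,0]-s*P[:,1],xy[1]+s*P[:,0]+c*P[:,1],P[:,2]+z0]
def save(s,n,crop=None,k=1):
    f=cv2.cvtColor(s["frame"],cv2.COLOR_RGB2BGR)
    if crop: f=f[crop[1]:crop[3],crop[0]:crop[2]]
    cv2.imwrite(f"pics/{n}.png",cv2.resize(f,None,fx=k,fy=k,interpolation=cv2.INTER_CUBIC))
E
python3 - <<'E'
from h import *
import pickle
d=pickle.load(open("s0.pkl","rb")); t=d["top"]
print("knuckle",onz(t,(197,197),.178),"rack",onz(t,(310,175),.03),"slat dir",onz(t,(287,165),.02)[:2]-onz(t,(312,201),.02)[:2],onz(t,(310,150),.02)[:2]-onz(t,(287,165),.02)[:2])
print("jamb foot corners",[onz(t,p,.02)[:2].round(3).tolist() for p in((197,189),(235,178),(247,213),(212,226))])
for n,xy,yaw in(("j",(.36,.15),0),("r",(.40,-.16),0)):
    for yaw in (0,np.pi/2,-np.pi/2,np.pi):
        q=ctrl.inverse_kinematics([*xy,.40],down(yaw)); print(n,yaw,None if q is None else np.round(q,2))
s=ctrl.snapshot("wrist"); R=Ro.from_rotvec(ctrl.read_eef_rot()).as_matrix(); p=ctrl.read_tool_pos()
C=-s["R"].T@s["t"]; print("cam in tool",R.T@(C-p), (R.T@s["R"].T).round(3).tolist(), s["intrinsics"][0,0])
E
```

```text
knuckle [0.46400174 0.16164206 0.178     ] rack [ 0.53639346 -0.1770703   0.03      ] slat dir [0.1175341  0.07712068] [ 0.04747042 -0.07552491]
jamb foot corners [[0.499, 0.185], [0.532, 0.063], [0.419, 0.026], [0.38, 0.138]]
j 0 [ 0.11 -0.    1.69 -0.    1.46  0.11]
j 1.5707963267948966 [ 0.11 -0.    1.69 -0.    1.46 -1.46]
j -1.5707963267948966 [ 0.11 -0.    1.69 -0.    1.46  1.68]
j 3.141592653589793 None
r 0 [-0.64  0.07  1.61 -0.    1.46 -0.64]
r 1.5707963267948966 [-0.64  0.07  1.61  0.    1.46 -2.21]
r -1.5707963267948966 [-0.64  0.07  1.61 -0.    1.46  0.93]
r 3.141592653589793 [-0.64  0.07  1.61  0.    1.46  2.5 ]
cam in tool [ 7.38020269e-02  3.50453021e-05 -1.62344741e-01] [[0.001, -0.963, -0.269], [1.0, 0.001, -0.001], [0.001, -0.269, 0.963]] 328.0914395087939
```

```bash
python3 - <<'E'
from h import *
import pickle
ctrl.line_to([.251,.572,.32],feed=.25)
ctrl.move_ptp([.47,.15,.30],down(.31)); a=ctrl.snapshot("wrist")
A=[(round(b["conf"],2),np.round(b["extent"]).tolist()) for b in ctrl.boxes_of("jamb_bore","wrist")]
ctrl.move_ptp([.536,-.177,.25],down(-2.48)); b=ctrl.snapshot("wrist")
B=[(round(b["conf"],2),np.round(b["extent"]).tolist()) for b in ctrl.boxes_of("leaf","wrist")]
print(A,B,ctrl.read_clock()); pickle.dump((a,b),open("w.pkl","wb"))
save(a,"wj",k=1.5);save(b,"wr",k=1.5)
print(proj(a,[[.464,.162,.178]]),proj(b,[[.536,-.177,.12]]))
E
```

```text
[(0.85, [311.0, 2.0, 456.0, 56.0]), (0.77, [7.0, 0.0, 192.0, 90.0]), (0.59, [186.0, 141.0, 285.0, 262.0]), (0.39, [125.0, 328.0, 134.0, 335.0])] [(0.62, [240.0, 129.0, 259.0, 224.0])] 5.4167
[[251.50631663 173.28509714]] [[253.8840547  184.33034636]]
```

View pics/wj.png

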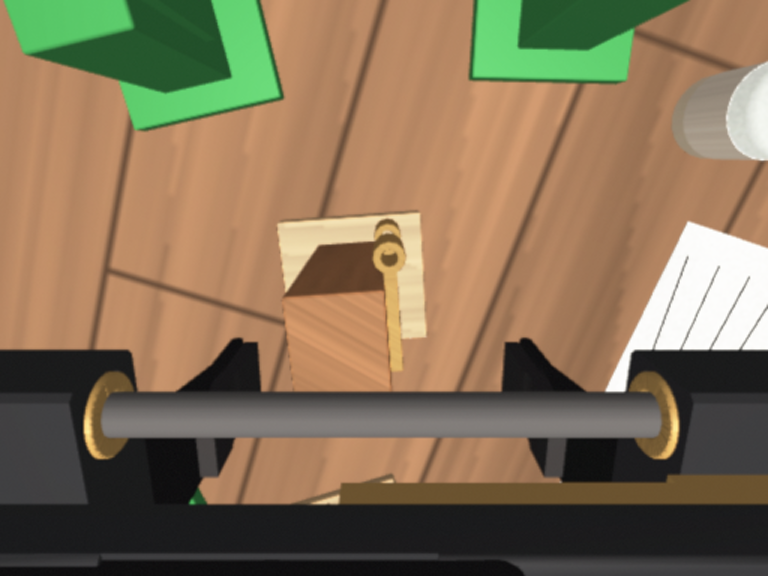

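View pics/wr.png

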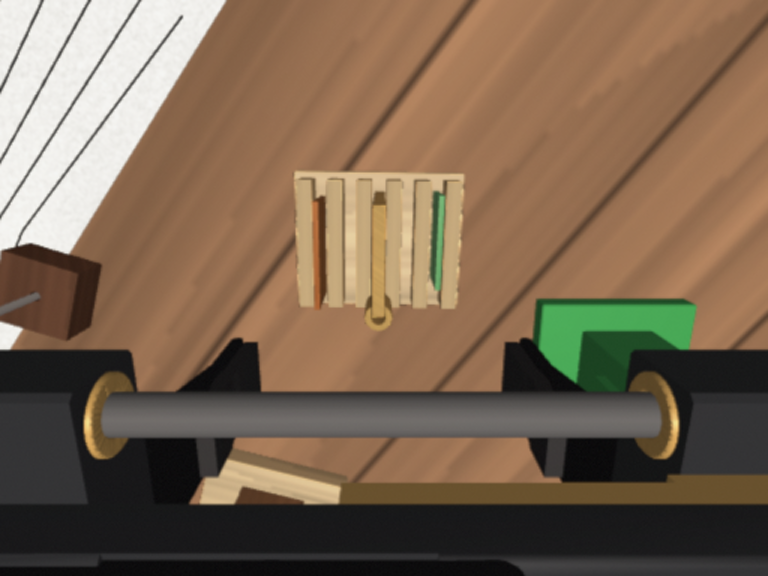

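```bash
python3 - <<'E'
from h import *
import pickle
a,b=pickle.load(open("w.pkl","rb"))
f=[cv2.resize(cv2.cvtColor(s["frame"],cv2.COLOR_RGB2BGR)[y:y+112,x:x+80],None,fx=5,fy=5,interpolation=cv2.INTER_CUBIC) for s,x,y in((a,210,138),(b,212,112))]
cv2.imwrite("pics/cc.png",np.hstack(f))
E
```

```text
(no output)
```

View pics/cc.png

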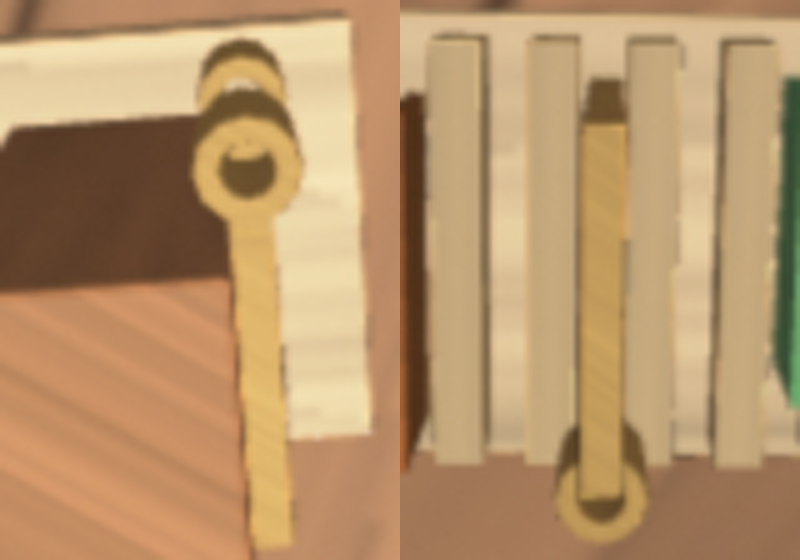

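Jamb upper bore mouth is at (259.4,171.6) and its plate end at (264.4,247). The leaf's top edge runs from (252.9,136) to (252.4,211), with its ring centre at (252.2,212). I'll fit both poses and grasp.

```bash
cat > fit.py <<'E'
from h import *
import pickle
a,b=pickle.load(open("w.pkl","rb"))
def fit(s,P,uv,x0,z0=0):
    P=np.array(P)/1000; g=lambda p:(proj(s,body(p[:2],p[2],P,z0))-uv).ravel()
    r=least_squares(g,x0,loss="soft_l1"); print(r.x.round(4),g(r.x).reshape(-1,2).round(1).tolist()); return r.x
px=lambda c,o:(np.array(c)+.5)/5-.5+o
J=fit(a,[[0,0,178],[0,-73,178],[31,7,20],[31,-114,20],[-4,-16,190]],px([[247,168],[272,546],[350,15],[370,432],[228,278]],[210,138]),[.464,.162,.31])
L=fit(b,[[0,35,108],[0,-35,108],[0,-48,71]],px([[205,122],[202,498],[201,500]],[212,112]),[.536,-.177,-2.48],.012)
np.save("fit.npy",[J,L])
E
python3 fit.py
```

```text
[0.4694 0.1656 0.3827] [[-0.4, 0.1], [-0.2, 0.2], [0.2, -0.2], [0.4, 0.8], [0.2, -0.6]]
[ 0.5427 -0.1831 -2.4891] [[0.0, 0.0], [-0.1, 0.0], [0.1, -0.0]]
```

```bash
python3 - <<'E'
from h import *
J,L=np.load("fit.npy")
g=body(L[:2],L[2],[0,-.006,.104-.0187])[0]; r=down(L[2])
ctrl.line_to([g[0],g[1],.20],attitude=r,feed=.15); ctrl.line_to(g,feed=.12)
print(ctrl.read_joints().round(2),ctrl.read_tool_pos()-g)
ctrl.move_gripper(0.); print(ctrl.read_finger_gap(),ctrl.read_gripper_force(),ctrl.read_wrist_force())
ctrl.line_to([g[0],g[1],g[2]+.04],feed=.05); print(ctrl.read_wrist_force(),ctrl.read_gripper_force())
ctrl.line_to([g[0],g[1],g[2]+.20],feed=.15); ctrl.wait(.3)
print(ctrl.read_finger_gap(),ctrl.read_gripper_force(),ctrl.read_wrist_force(),ctrl.read_ft_torque(),ctrl.read_clock())
# place waypoints: IK check
for dy in (.12,0):
    q=body(J[:2],J[2],[0,.042+dy,.07+.092-.0187])[0]; print(q,ctrl.inverse_kinematics(q,down(J[2])))
save(ctrl.snapshot("wrist"),"held",k=1.5)
E
```

```text
[-0.52  0.64  1.69  0.    0.81  1.97] [ 0.00064518 -0.00033181  0.00073266]
0.09020071734550689 29.991862673778087 [ 1.12974323 -0.045332    0.2454339 ]
[-0.02852852  0.05131142 -3.1160219 ] 29.99437491875142
0.09387029079650298 29.994330746121705 [-0.21080783 -0.19128779 -2.5746481 ] [0.01241384 0.11364026 0.03059276] 10.7167
[0.40892801 0.31592396 0.1433    ] [ 4.41296328e-01  4.99474570e-01  1.78020995e+00 -4.44089210e-16
  8.61908129e-01  5.85784199e-02]
[0.45374118 0.20460559 0.1433    ] [ 1.98727812e-01  4.79060935e-01  1.82642662e+00 -4.44089210e-16
  8.36105098e-01 -1.83990095e-01]
```

View pics/held.png

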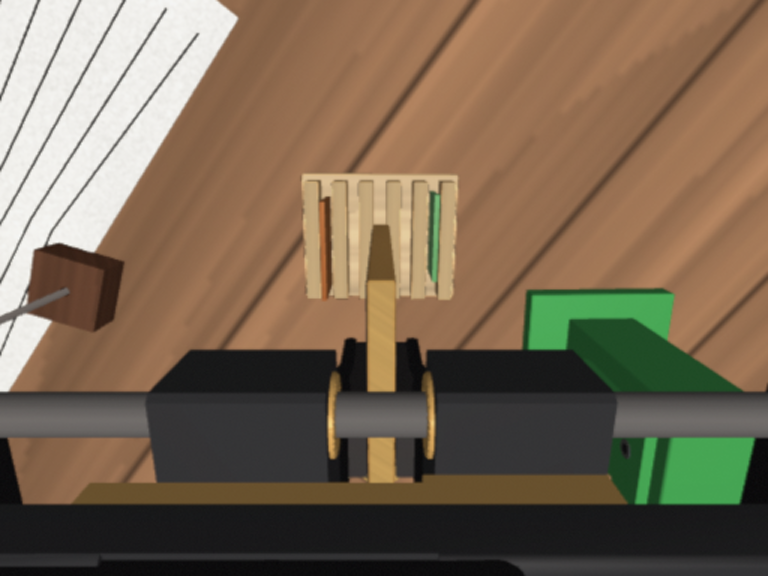

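Held straight, with the free-end top centred at (254,187). I'll compare this with the predicted pose in hand, then go to the stand-off point beside the jamb.

```bash
python3 - <<'E'
from h import *
J,L=np.load("fit.npy")
s=ctrl.snapshot("wrist"); R=Ro.from_rotvec(ctrl.read_eef_rot()).as_matrix(); p=ctrl.read_tool_pos()
# leaf in tool: y_leaf->tool x, x_leaf->tool y, z_leaf-> -tool z
T=lambda P:p+(np.array([[q[1]+6,q[0],73.3-q[2]] for q in P])/1000)@R.T
print("pred top L/R at y35, y0; bottom L/R",proj(s,T([[-4,35,108],[4,35,108],[-4,15,108],[4,15,108],[-4,35,0],[4,35,0]])).round(1).tolist())
f=s["frame"].astype(int)
for r in(155,170,195,205,215): print(r,[(c,*f[r,c]) for c in range(241,268,1)] if r in(205,) else "", np.abs(np.diff(f[r,240:270].sum(1))).argsort()[-2:]+240.5)
print("col",[(r,f[r,253].sum()) for r in range(145,195,1)])
print(proj(s,[L[:2].tolist()+[.012]]))
S=.092-.0187
q=body(J[:2],J[2],[0,.042+.05,.07+S])[0]
ctrl.line_to([*ctrl.read_tool_pos()[:2],.31])
ctrl.move_ptp([q[0],q[1],.31],down(J[2])); ctrl.line_to(q,feed=.12); ctrl.wait(.2)
print(ctrl.read_tool_pos()-q,ctrl.read_clock(),ctrl.read_gripper_force(),ctrl.read_wrist_force())
w=ctrl.snapshot("wrist"); save(w,"stand_w",k=1.5); sc=ctrl.snapshot("scene"); t=ctrl.snapshot("top")
f=[cv2.resize(cv2.cvtColor(s["frame"],cv2.COLOR_RGB2BGR)[y:y+110,x:x+80],None,fx=5,fy=5,interpolation=cv2.INTER_CUBIC) for s,x,y in((sc,255,145),(t,160,160))]
cv2.imwrite("pics/stand.png",np.hstack(f))
E
```

```text
pred top L/R at y35, y0; bottom L/R [[243.5, 186.4], [263.4, 186.4], [243.9, 232.8], [263.0, 232.8], [247.8, 148.8], [259.0, 148.8]]
155  [246.5 259.5]
170  [261.5 245.5]
195  [243.5 242.5]
205 [(241, np.int64(162), np.int64(120), np.int64(86)), (242, np.int64(159), np.int64(118), np.int64(86)), (243, np.int64(125), np.int64(94), np.int64(70)), (244, np.int64(113), np.int64(86), np.int64(56)), (245, np.int64(164), np.int64(125), np.int64(71)), (246, np.int64(189), np.int64(148), np.int64(86)), (247, np.int64(193), np.int64(154), np.int64(91)), (248, np.int64(193), np.int64(154), np.int64(91)), (249, np.int64(191), np.int64(152), np.int64(90)), (250, np.int64(189), np.int64(151), np.int64(89)), (251, np.int64(186), np.int64(149), np.int64(87)), (252, np.int64(186), np.int64(149), np.int64(87)), (253, np.int64(187), np.int64(150), np.int64(88)), (254, np.int64(190), np.int64(151), np.int64(89)), (255, np.int64(190), np.int64(152), np.int64(90)), (256, np.int64(190), np.int64(152), np.int64(89)), (257, np.int64(189), np.int64(151), np.int64(89)), (258, np.int64(189), np.int64(151), np.i
[... 1036 characters left out ...]
(169, np.int64(224)), (170, np.int64(223)), (171, np.int64(224)), (172, np.int64(226)), (173, np.int64(226)), (174, np.int64(225)), (175, np.int64(226)), (176, np.int64(226)), (177, np.int64(222)), (178, np.int64(224)), (179, np.int64(225)), (180, np.int64(225)), (181, np.int64(224)), (182, np.int64(224)), (183, np.int64(225)), (184, np.int64(225)), (185, np.int64(225)), (186, np.int64(271)), (187, np.int64(380)), (188, np.int64(416)), (189, np.int64(421)), (190, np.int64(424)), (191, np.int64(425)), (192, np.int64(423)), (193, np.int64(423)), (194, np.int64(427))]
[[253.28762354 153.89437106]]
[0.00029406 0.00010851 0.00049282] 14.6583 29.99421170912683 [-0.40059353  1.14662754 -2.80336468]
```

View pics/stand.png

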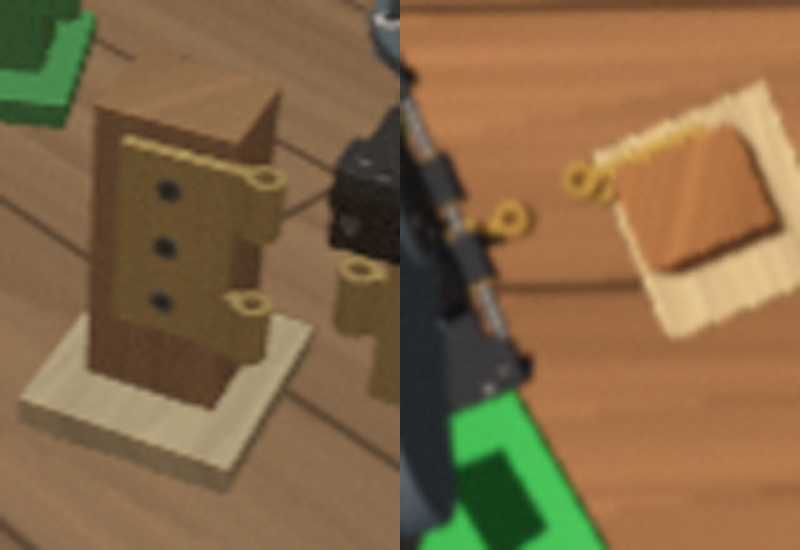

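View pics/stand_w.png

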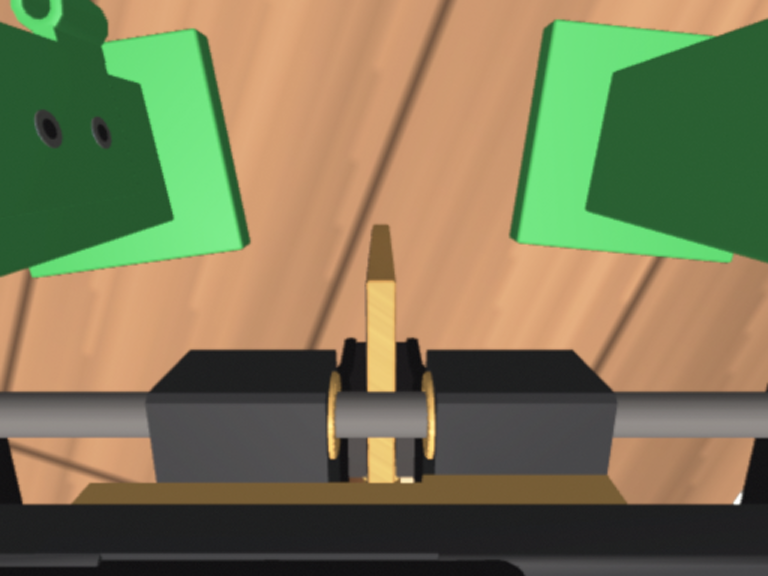

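The leaf in hand matches the prediction to about 0.3 mm. In the top view the loose bore is at (181.9,203.3) and the jamb bore at (195.9,195.5). I'll check their offset with both fixed cameras.

```bash
python3 - <<'E'
from h import *
import pickle
J,L=np.load("fit.npy"); d=pickle.load(open("s0.pkl","rb")); t,sc=d["top"],d["scene"]
px=lambda c,o:(np.array(c)+.5)/5-.5+o
o=lambda s,c,of,z:onz(s,px(c,of),z)
c,n=np.cos(J[2]),np.sin(J[2]); Q=np.array([[c,n],[-n,c]])
for s,a,b,of in((t,(110,217),(180,178),(160,160)),(sc,(361,268),(268,178),(255,145))):
    A=o(s,a,of,.141);B=o(s,b,of,.178); print("jamb mouth",B[:2],"rel in jamb frame mm",(Q@(A-B)[:2]*1000).round(1))
print("lower",o(sc,(253,302),(255,145),.103))
print(proj(t,body(J[:2],J[2],[[0,0,.178],[0,.05,.141]])),px((180,178),(160,160)),px((110,217),(160,160)))
print(proj(sc,body(J[:2],J[2],[[0,0,.178],[0,.05,.141]])),px((268,178),(255,145)),px((361,268),(255,145)))
E
```

```text
jamb mouth [0.46909204 0.16550282] rel in jamb frame mm [-0.8 50.1]
jamb mouth [0.47024438 0.16757959] rel in jamb frame mm [-2.2 48.8]
lower [0.46954938 0.1658465  0.103     ]
[[195.54839044 195.08128838]
 [181.47172952 202.63482709]] [195.6 195.2] [181.6 203. ]
[[307.82123822 179.71422798]
 [326.57565005 198.32026985]] [308.2 180.2] [326.8 198.2]
```

```bash
python3 - <<'E'
from h import *
J,L=np.load("fit.npy")
S=.092-.0187
ctrl.wait(.2); F0=ctrl.read_wrist_force()
for dy in(.025,0):
    q=body(J[:2],J[2],[.0004,.042+dy,.07+S])[0]; ctrl.line_to(q,feed=.05); ctrl.wait(.4)
    e=q-ctrl.read_tool_pos(); print(dy,e.round(4),(ctrl.read_wrist_force()-F0).round(2),ctrl.read_ft_torque().round(3))
print(ctrl.read_clock(),ctrl.read_gripper_force())
sc=ctrl.snapshot("scene"); t=ctrl.snapshot("top")
f=[cv2.resize(cv2.cvtColor(s["frame"],cv2.COLOR_RGB2BGR)[y:y+70,x:x+50],None,fx=8,fy=8,interpolation=cv2.INTER_CUBIC) for s,x,y in((sc,285,160),(t,170,170))]
cv2.imwrite("pics/fin.png",np.hstack(f))
E
```

```text
0.025 [ 0.0001 -0.0002 -0.    ] [-1.59 -0.9  -0.49] [-0.065  0.044 -0.014]
0 [ 0.0001 -0.0002 -0.    ] [-1.23 -1.29 -0.77] [-0.041  0.012 -0.04 ]
17.1083 29.994325283914804
```

View pics/fin.png

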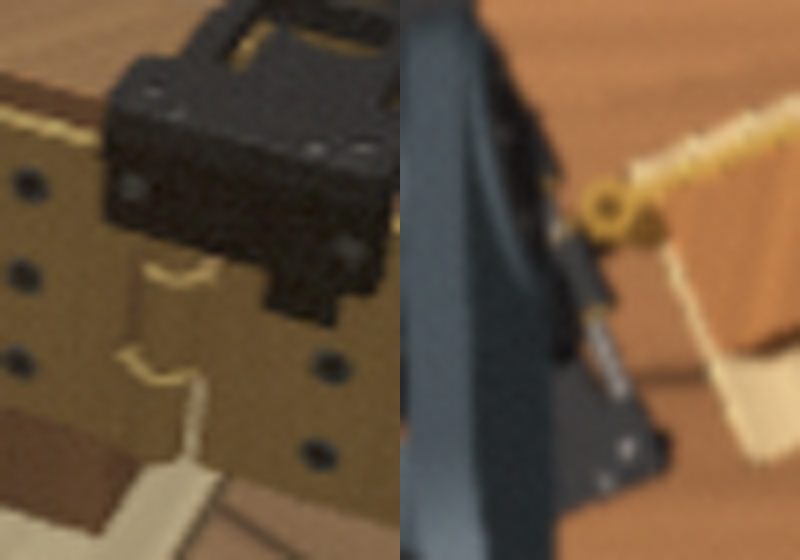

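The loose leaf is flat beside the jamb leaf, screw holes facing the same way. Its knuckle sits in the gap with air above and below, at scene (307,195) and (304,206), and there is no contact force. Handing in.

```bash
python3 -c "
from cell import ctrl
print(ctrl.sign_off())"
```

```text
the job is handed in; nothing more can be done
None
```

I handed the job in with the gripper still holding the leaf at rest: its knuckle is in the jamb gap, its countersunk face matches the jamb's, and the wrist force showed no sign of contact. In the last check before the final 50 mm move, the bores lined up to about 1–2 mm; the final position I checked only by picture and wrist force, and sign-off returned no verdict.

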